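# Clear up the painter's table: tins into the tote by size, filling knife into its tray

### The job

Clear up the painter's table: put each of the three paint tins upright in the pocket of the divided tote that matches its size, and lay the filling knife flat and lengthwise in the middle of the grey tool tray, wholly inside it. The tins are full, so lower each one to the bottom of its pocket before letting go and do not tip them over; leave the jar and the bottle where they are.

Things in the scene. Friction and masses are not known exactly. Their poses are not given: they have to be found in the camera images.
- tin_small_center (a point): the small one of three round lidded paint tins, plain grey metal with a paper band, upright and full: 38 mm across, 60 mm high, loose. The point is at its centre, half-way up (30 mm over its underside); z is up the tin's axis.
- tin_medium_center (a point): the medium one of three round lidded paint tins, plain grey metal with a paper band, upright and full: 52 mm across, 66 mm high, loose. The point is at its centre, half-way up (33 mm over its underside); z is up the tin's axis.
- tin_large_center (a point): the large one of three round lidded paint tins, plain grey metal with a paper band, upright and full: 64 mm across, 76 mm high, loose. The point is at its centre, half-way up (38 mm over its underside); z is up the tin's axis.
- bay_small: the tote's bay for the small tin: fixed wooden block 96 x 96 mm, 12 mm high, with a square pocket 54 x 54 mm, 8 mm deep (its floor 4 mm above the table). Three such blocks, 98 mm apart, stand in a row in a plywood frame 15 mm high (6 mm walls); only the pocket's width tells them apart. Origin: centre of the block's underside, on the table; x across and y along the row, z up.
- bay_medium: the tote's bay for the medium tin: fixed wooden block 96 x 96 mm, 12 mm high, with a square pocket 68 x 68 mm, 8 mm deep (its floor 4 mm above the table). Three such blocks, 98 mm apart, stand in a row in a plywood frame 15 mm high (6 mm walls); only the pocket's width tells them apart. Origin: centre of the block's underside, on the table; x across and y along the row, z up.
- bay_large: the tote's bay for the large tin: fixed wooden block 96 x 96 mm, 12 mm high, with a square pocket 86 x 86 mm, 8 mm deep (its floor 4 mm above the table). Three such blocks, 98 mm apart, stand in a row in a plywood frame 15 mm high (6 mm walls); only the pocket's width tells them apart. Origin: centre of the block's underside, on the table; x across and y along the row, z up.
- knife_center (a point): filling knife (scraper), loose, lying flat, 180 mm long: wooden handle 26 mm wide, 22 mm thick, from 90 mm behind the point to 30 mm ahead of it; then a steel collar and a thin blade, 50 mm wide at its end 90 mm ahead. The point: middle of its length, on the handle, half-way up (11 mm); grip there, across (it balances 10 mm behind). x towards the blade, y across, z up.
- tray: the tool tray: fixed shallow grey open tray, 238 x 118 mm outside, 16 mm high, walls and floor 4 mm thick (inside 230 x 110 mm). Origin: centre of its underside, on the table; x along its length, y across, z up.
- jar: bystander: closed amber glass jar, 64 mm across, 85 mm high, loose, beside the tote's left end. Origin: centre of its underside. Leave it alone.
- bottle: bystander: white bottle, 56 mm across, 140 mm high, loose, beside the tote's right end. Origin: centre of its underside. Leave it alone.
Mind the look-alikes: they are no part of the job. What is shaped like the part that bears tin_large_center but purple or turquoise is not meant.

How it is judged (in metres and radians):
At the end, for the whole second after the job is handed in: each tin upright (0.1 rad) on the floor (4 mm) of the pocket of its size, within 12.5 / 12.5 / 16.5 mm (small / medium / large) of its centre; knife flat (0.06 rad) on the tray floor, its middle within 28 mm along and 42 mm across of the tray's centre; all released, at rest (horizontal distance between tin_small_center and bay_small below 0.0125 m and z of tin_small_center in the frame of bay_small below 0.038 m and angle between each of tin_small_center, tin_medium_center, tin_large_center's own z axis and vertical below 0.1 rad and linear speed of each of tin_small, tin_medium, tin_large, knife below 0.02 m/s and horizontal distance between tin_medium_center and bay_medium below 0.0125 m and z of tin_medium_center in the frame of bay_medium below 0.041 m and horizontal distance between tin_large_center and bay_large below 0.0165 m and z of tin_large_center in the frame of bay_large below 0.046 m and x of knife_center in the frame of tray between -0.028 and 0.028 m and y of knife_center in the frame of tray between -0.042 and 0.042 m and z of knife_center in the frame of tray below 0.019 m and angle between the z axis of knife_center and the z axis of tray, either way round below 0.06 rad); the robot touches nothing.
It fails at once if a tin is let go more than 20 mm above the floor of its pocket (dropped in) ((horizontal distance between tin_small_center and bay_small below 0.05 m and z of tin_small_center in the frame of bay_small above 0.054 m and contact force between tin_small and the fingers below 0.02 N) or (horizontal distance between tin_medium_center and bay_medium below 0.05 m and z of tin_medium_center in the frame of bay_medium above 0.057 m and contact force between tin_medium and the fingers below 0.02 N) or (horizontal distance between tin_large_center and bay_large below 0.05 m and z of tin_large_center in the frame of bay_large above 0.062 m and contact force between tin_large and the fingers below 0.02 N)).
It fails at once if a tin is tipped over (more than 0.8 rad) (angle between any of tin_small_center, tin_medium_center, tin_large_center's own z axis and vertical above 0.8 rad).
It fails at once if the jar is pushed more than 20 mm (distance of jar from where it was at the start of the episode above 0.02 m).
It fails at once if the bottle is pushed more than 20 mm (distance of bottle from where it was at the start of the episode above 0.02 m).
It also fails if it takes over 118 s, if anything falls off the work surface, if the arm or the gripper's body presses on something with over 40 N, if the wrist force passes 120 N, or if a joint passes its speed limit or range.

### The arm

A 7-joint arm with a two-finger parallel gripper is mounted at the origin on the work surface. World frame = base frame: x ahead of the robot, y to its left, z up, the work surface at z = 0. Lengths are in mm, angles in rad, forces in N, time in s.
With the tool pointing down it reaches from about 400 to 875 mm from the base axis. Payload 4.4 kg.
Tool frame: the origin (TCP) lies at the very end of the fingers, on their centre line; the grasp point (between the pads) lies ctrl.grip_depth behind it (ctrl.grip_depth is the distance from the TCP to the grasp point, in mm); y points along the fingers, x is the direction in which the jaws open and shut, and the axes are right-handed (so a half turn about y gives the same grasp; the last joint's range is limited). The gripper opens to 85 mm and grips with 20 to 120 N. Pads are 22 mm wide; open, the fingers measure 114 mm over their backs; the gripper's body (76 mm by 85 mm) begins 54 mm behind the grasp point. The pads swing forward as they close: fully open they stand 13 mm farther back than shut.
Start: joints at [1.138, 0.628, 0.038, 1.517, -0.027, 0.996, -0.02], TCP at [233.138, -606.766, 231.313] pointing down, gripper open.
Joint ranges: [-3.06, 3.06], [-0.37, 2.12], [-1.25, 1.32], [0.18, 2.47], [-1.1, 4.24], [0.23, 1.98], [-2.94, 2.94]. Speed limits (rad/s): [2.57, 2.57, 3.14, 3.14, 3.14, 3.14, 3.14].

### API

Orientations are given as [roll, pitch, yaw] about the fixed x, y, z axes, in that order (R = Rz(yaw) Ry(pitch) Rx(roll)).
In Python, from cell import ctrl gives the robot as it stands.
- The arm moves only by the tool apply_moves, never from a script. Its argument "motion" is a list of rows, each a list of 5 numbers: the shift along the tool's x, y, z in cm, then the turn about the tool's y in rad, then the finger opening in cm, from 0 to 8.54. In form: [[tx, ty, tz, roll, hand], ...]. A call has 1 to 20 rows; each row is the pose to reach, as a shift and turn from the pose commanded when the call began, along the tool's axes at that moment; what a row does not reach only later rows make up. A row lasts 1/8 s, in which the tool goes at most 62.5 mm and 10.7 degrees, less where a joint would pass 70% of its speed; a pose out of reach is approached as far as the arm can. A call with a gripper value outside its range is refused whole. The fingers move at their own pace and stop on an object; the grip force is fixed at half the most. Time passes only in rows, so rows that repeat a pose let the fingers close. It gives the time, the measured TCP pose, the force and the opening at its end, in the units of the state.
- ctrl.read_state(): the state, without advancing time (a new reading comes with each control period).
- ctrl.get_image(name): name is "scene" or "top"; returns a dict with "image" (480x640x3 uint8, red, green, blue), "vfov" (degrees; the focal length in pixels is half the picture's height over the tangent of half this angle, whatever the lens; pixels are square), "cx", "cy" (the principal point, pixels), "k1" (the pictures are not rectified: a ray, as slopes to the right and down, at radius r is drawn at 1 + k1 r^2 times it, then the intrinsics apply), "extrinsics" (4x4, takes a point from world to camera coordinates). Camera axes: x right, y up, looking along -z (the intrinsics and any distortion apply to the point x, -y, -z); pixel columns grow to the right and rows downward; lengths in mm; the calibration is good to about 2 mm. A picture is of the moment at which its call begins. There is no depth.
- ctrl.finish_job(): hands the job in, once; it reports no verdict.
Trained networks look in a picture, given as the dict that the camera call returned (one of the last four; its "shot" number tells which), for a name from the list of things; names that differ only in an ending like _2 or _b are one class to them, and where a whole thing is asked for, a point or a joint stands for the part that bears it (a point fixed in the world has none). Each returns a list of dicts, best first, with "confidence" (0 to 1); they miss things now and then, are a little off and sometimes report something else, mostly with a low value. They report only what shows in the picture. A call takes as long as a camera call. They do not tell look-alikes from the thing itself.
- ctrl.search_frame(picture, query): "location" ([x, y, z] in mm, in world coordinates, good to about 4 mm: the middle of the surface that is visible of it).
- ctrl.mark_of(picture, query): "location" ([x, y, z] in mm, in world coordinates, good to about 4 mm: a listed point, or the origin of a listed thing).
The state is a dict: "clock": time; "qpos": joint angles; "qd": joint speeds; "tau": joint torques, N m; "eef_pos": TCP position; "tool_rot": TCP orientation; "force": force on the tool from outside, world axes, zero at the start; "torque": the same for the moment, N m; "width": finger opening in mm.
Only numpy, scipy, OpenCV 4.12 (cv2) and the standard library are available. Lean on these libraries where they do the work, as an engineer would, in place of code of your own. Each camera call takes 0.05 s, during which the arm holds its last target.

## Working session

There is one attempt and no reset: what is moved stays moved. The work goes in short steps, Python scripts to look and compute and a tool call to move; the robot and the scene stay as the last step left them, time stands still between calls to the robot, and variables do not carry over. Pictures are saved under pics/ and viewed, and the job is handed in when it is done.

Besides the shell and the picture viewer there is one more tool, called after "Request:" as name([rows], argument=value, ...), one row to a line, values as JSON. apply_moves: Moves the arm, as the interface text tells. Its arguments: {"type":"object","properties":{"motion":{"type":"array","items":{"type":"array","items":{"type":"number"}}}},"required":["motion"]}

```bash
mkdir -p pics; ls; python3 - <<'E'
from cell import ctrl
import cv2
s=ctrl.read_state(); print({k:(s[k]) for k in ('clock','eef_pos','tool_rot','width','force')}, ctrl.grip_depth)
for n in ('scene','top'):
    p=ctrl.get_image(n); cv2.imwrite(f'pics/{n}0.png',p['image'][:,:,::-1]); print(n,p['vfov'],p['cx'],p['cy'],p['k1'],p['extrinsics'],p.get('shot'))
    for q in ['tin_small_center','tin_medium_center','tin_large_center','bay_small','bay_medium','bay_large','knife_center','tray','jar','bottle']:
        print(q,[( [round(v) for v in d['location']],round(d['confidence'],2)) for d in ctrl.mark_of(p,q)])
print(ctrl.read_state()['clock'])
E
```

```text
pics
{'clock': 0.0, 'eef_pos': array([ 232.91292316, -606.16226016,  230.39826991]), 'tool_rot': array([-1.57080541,  0.00189811, -1.20401669]), 'width': 85.27206411296616, 'force': array([-0.25576685, -0.11679472,  0.25128728])} 18.700000000000003
scene 44.9059062609662 323.2887550441138 243.75432174290177 0.04650239599161357 [[ 1.20932356e-02  9.99920654e-01  3.52690424e-03  4.74596589e+00]
 [-7.10582504e-01  6.11224144e-03  7.03587340e-01  3.49709725e+02]
 [ 7.03509956e-01 -1.10148039e-02  7.10600039e-01 -1.51378941e+03]
 [ 0.00000000e+00  0.00000000e+00  0.00000000e+00  1.00000000e+00]] 1
tin_small_center [([426, 152, 29], 0.59)]
tin_medium_center [([431, -149, 30], 0.58)]
tin_large_center [([343, -80, 39], 0.68), ([458, 13, 35], 0.64), ([359, 66, 36], 0.61), ([730, -286, -2], 0.53)]
bay_small [([628, -36, 0], 0.58)]
bay_medium [([620, -133, 3], 0.86)]
bay_large [([640, 62, 2], 0.71), ([630, -36, 1], 0.21)]
knife_center [([489, 304, 10], 0.76), ([730, -285, -2], 0.74)]
tray []
jar [([728, 280, -5], 0.78), ([424, 150, 30], 0.61)]
bottle [([731, -287, -3], 0.59)]
top 42.00054034366841 323.88790715451165 235.11123744299567 0.031986281362149115 [[ 1.74899824e-02 -9.99803774e-01  9.30127552e-03 -9.38640514e+00]
 [ 9.93103027e-01  1.84499154e-02  1.15784186e-01 -5.35476592e+02]
 [-1.15933074e-01  7.21206150e-03  9.93230844e-01 -1.20338571e+03]
 [ 0.00000000e+00  0.00000000e+00  0.00000000e+00  1.00000000e+00]] 2
tin_small_center [([424, 156, 26], 0.74), ([725, 276, 0], 0.17)]
tin_medium_center [([432, -144, 31], 0.95)]
tin_large_center [([346, -78, 36], 0.75), ([355, 67, 39], 0.71), ([457, 13, 40], 0.67)]
bay_small [([434, -147, 31], 0.33)]
bay_medium [([619, -134, -3], 0.92)]
bay_large [([639, 61, -6], 0.76)]
knife_center [([488, 302, 13], 0.84)]
tray [([511, -319, 2], 0.66), ([628, -34, 2], 0.19)]
jar []
bottle [([733, -284, -2], 0.6)]
1.1
```

View pics/scene0.png

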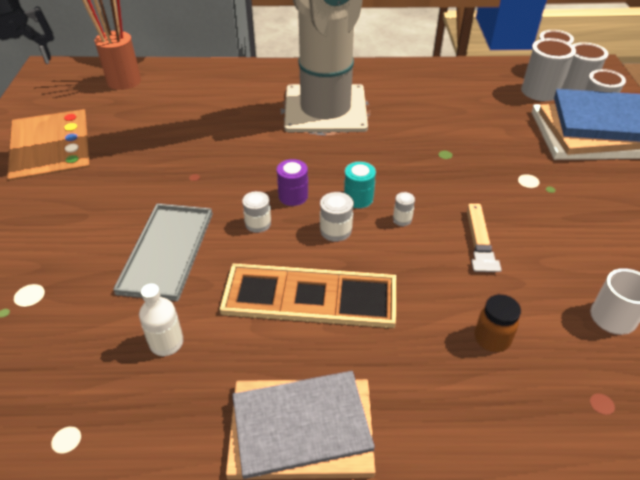

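View pics/top0.png

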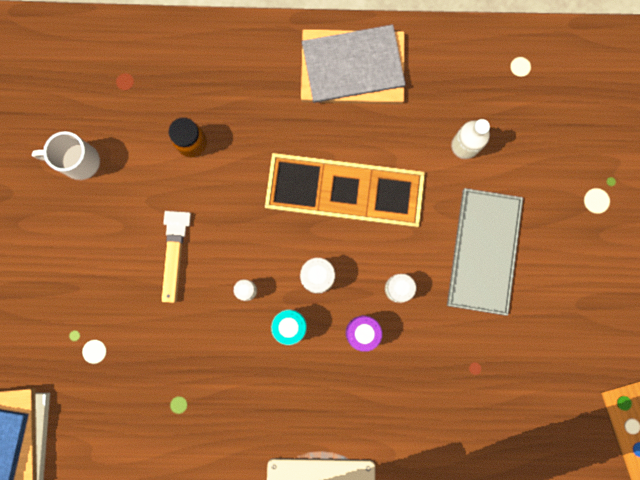

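The scene picture shows the white-lidded tins at (257,211), (336,216) and (403,208), with purple (292,182) and turquoise (360,185) decoys. In the top view they sit at (401,288) medium, (317,275) large and (245,290) small. The large-size candidates in the top view are grey (317,275), turquoise (289,328) and purple (364,334). Only the grey one is plain metal. The tote is at (345,190), the tray at (486,252) and the knife at (175,255).

```bash
cat > h.py <<'E'
import numpy as np, cv2
from cell import ctrl
def K(p):
    f=240/np.tan(np.radians(p['vfov'])/2); return np.array([[f,0,p['cx']],[0,f,p['cy']],[0,0,1.]])
D=lambda p: np.array([p['k1'],0,0,0])
def pix2w(p,uv,z):
    uv=np.atleast_2d(np.array(uv,float)); n=cv2.undistortPoints(uv[:,None],K(p),D(p))[:,0]
    E=p['extrinsics']; d=np.c_[n[:,0],-n[:,1],-np.ones(len(n))]@E[:3,:3]; c=-E[:3,:3].T@E[:3,3]
    return c+d*((z-c[2])/d[:,2])[:,None]
def w2pix(p,X):
    X=np.atleast_2d(np.array(X,float)); E=p['extrinsics'].copy(); F=np.diag([1,-1,-1.])
    R=F@E[:3,:3]; t=F@E[:3,3]
    return cv2.projectPoints(X,cv2.Rodrigues(R)[0],t,K(p),D(p))[0][:,0]
E
python3 - <<'E'
from h import *
p=ctrl.get_image('top'); q=ctrl.get_image('scene')
im=p['image'][:,:,::-1]
def crop(im,x,y,w,h,s): return cv2.resize(im[y:y+h,x:x+w],None,fx=s,fy=s,interpolation=cv2.INTER_CUBIC)
cv2.imwrite('pics/c1.png',crop(im,220,240,200,120,4))
cv2.imwrite('pics/c2.png',crop(im,260,145,175,90,4))
cv2.imwrite('pics/c3.png',crop(im,150,200,60,110,5))
cv2.imwrite('pics/c4.png',crop(im,435,180,100,140,4))
cv2.imwrite('pics/c5.png',crop(q['image'][:,:,::-1],225,150,200,100,4))
E
```

```text
(no output)
```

View pics/c1.png

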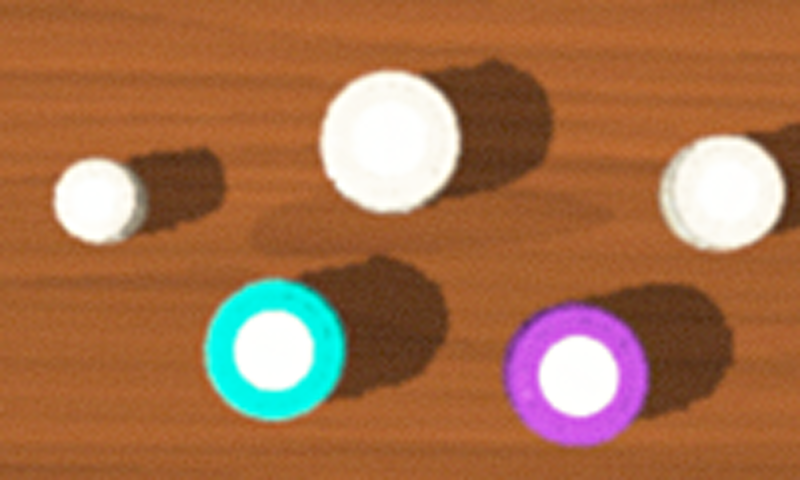

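View pics/c2.png

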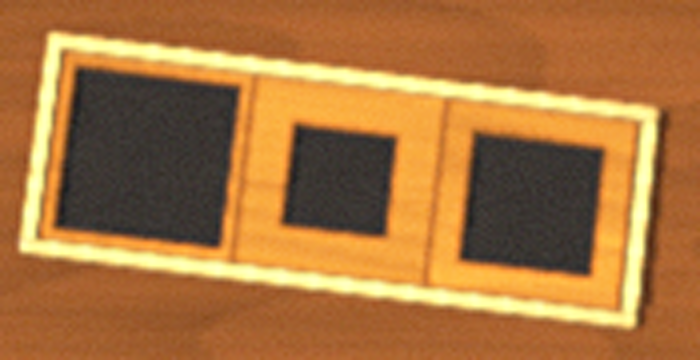

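View pics/c3.png

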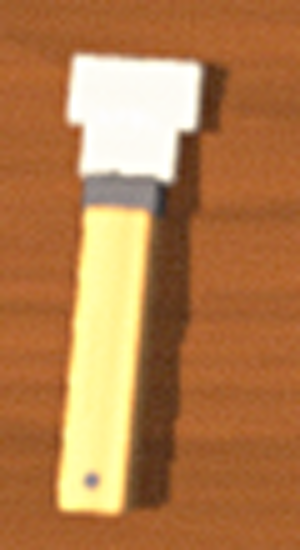

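View pics/c4.png

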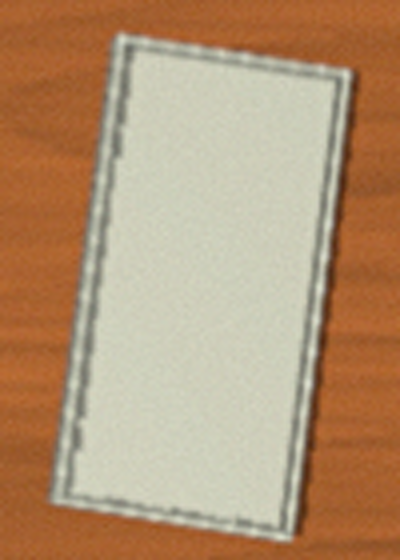

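View pics/c5.png

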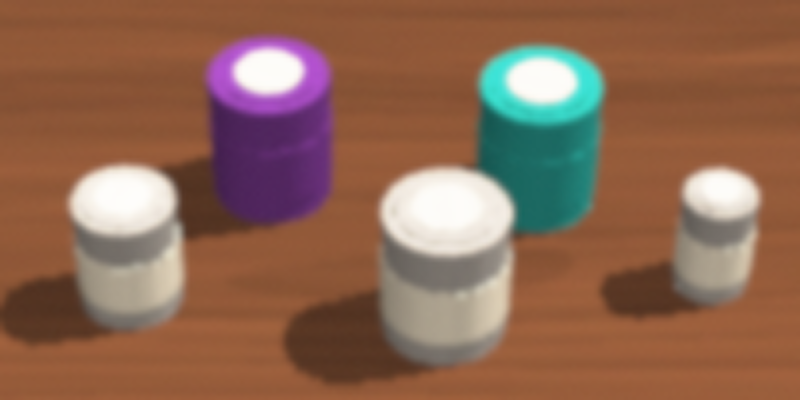

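The crop confirms that the plain grey and white tin at top-view (317,275) is the large one. The dark pockets run, left to right, large, small, medium.

```bash
python3 - <<'E'
from h import *
p=ctrl.get_image('top')
def cw(x0,y0,s,pts,z): return pix2w(p,[[x0+(a+.5)/s-.5,y0+(b+.5)/s-.5] for a,b in pts],z)[:,:2]
r=lambda a:np.round(a,1).tolist()
for n,c,w,z in(('S',(97,200),(54,140),60),('M',(723,193),(662,784),66),('L',(390,141),(320,460),76)):
    print(n,r(cw(220,240,4,[c],z)), 'dia',np.linalg.norm(np.diff(cw(220,240,4,[(w[0],c[1]),(w[1],c[1])],z),axis=0)))
T=cw(260,145,4,[(50,33),(660,108),(634,326),(20,250)],15)
print('tote',r(T),r(T.mean(0)),np.linalg.norm(T-np.roll(T,-1,0),axis=1),[np.arctan2(*(T[a]-T[b])[::-1]) for a,b in((0,1),(3,2))])
for n,c in(('L',[(76,70),(238,87),(221,247),(57,228)]),('S',[(294,124),(396,137),(387,236),(283,224)]),('M',[(475,133),(603,148),(590,275),(462,260)])):
    B=cw(260,145,4,c,12);print(n,r(B.mean(0)),np.linalg.norm(B-np.roll(B,-1,0),axis=1))
Y=cw(435,180,4,[(118,36),(355,70),(298,540),(50,503)],16)
print('tray',r(Y.mean(0)),np.linalg.norm(Y-np.roll(Y,-1,0),axis=1),[np.arctan2(*(Y[a]-Y[b])[::-1]) for a,b in((0,3),(1,2))])
k=cw(150,200,5,[(60,508),(127,512),(155,210),(84,206)],22); e=cw(150,200,5,[(75,57),(203,62)],5)
b=k[:2].mean(0);f=k[2:].mean(0);e=e.mean(0);print('knife',r(k),b,f,e,np.linalg.norm(f-b),np.linalg.norm(e-b),np.arctan2(*(f-b)[::-1]),np.arctan2(*(e-b)[::-1]))
print('mid', b+(e-b)/np.linalg.norm(e-b)*90)
for n in('scene','top'):
  for i in range(1):
    P=ctrl.get_image(n)
    for qn in('jar','bottle'): print(qn,[(r(d['location']),d['confidence']) for d in ctrl.mark_of(P,qn)])
s=ctrl.read_state();print(s['clock'],s['eef_pos'],s['tool_rot'],s['force'])
E
```

```text
S [[424.8, 151.1]] dia 40.8685195498197
M [[433.2, -146.6]] dia 57.98070349456992
L [[454.5, 12.0]] dia 66.07122229841355
tote [[703.4, 108.1], [670.7, -201.6], [559.1, -188.5], [591.8, 120.2]] [631.2, -40.5] [311.38563726 112.33405743 310.37195976 112.25274793] [np.float64(1.465405384556079), np.float64(1.4651661111663856)]
L [640.8, 57.1] [82.6844511  82.64327705 83.20665247 81.73409346]
S [631.1, -40.2] [52.10659529 51.03323623 52.81303808 51.66671375]
M [620.8, -137.6] [65.2399595  65.47952811 64.86392101 65.51758149]
tray [511.9, -323.4] [119.85589188 237.4738309  122.78554613 237.38927996] [np.float64(-0.15037766700865512), np.float64(-0.13803124392211033)]
knife [[400.6, 315.3], [399.5, 289.1], [518.4, 283.6], [519.5, 311.6]] [400.06476184 302.19326515] [518.96917208 297.56061762] [581.0718364  296.41013478] 118.99462256073444 181.099435775915 -0.038941411669224234 -0.031938883089960346
mid [490.01886159 299.31925435]
jar [([726.7, 281.9, -2.1], 0.71)]
bottle [([729.7, -286.3, -0.3], 0.59)]
jar [([727.8, 277.5, -1.0], 0.91)]
bottle [([731.1, -283.2, -1.0], 0.69)]
1.55 [ 233.10369708 -606.78010205  231.30953843] [-1.57077698e+00 -9.23131626e-06 -1.20407504e+00] [-0.39937264 -0.02645519 -0.59311304]
```

```bash
cat > m.py <<'E'
import sys
from h import *
# args: x y z yaw ; prints row shift from current measured pose (assumes vertical tool)
from scipy.spatial.transform import Rotation as Ro
s=ctrl.read_state(); R=Ro.from_euler('xyz',s['tool_rot']).as_matrix()
print('t',round(s['clock'],2),'pos',np.round(s['eef_pos'],1),'rot',np.round(s['tool_rot'],4),'w',round(s['width'],1),'F',np.round(s['force'],1),'q',np.round(s['qpos'],2))
a=list(map(float,sys.argv[1:]))
for i in range(0,len(a),4):
    d=R.T@(np.array(a[i:i+3])-s['eef_pos'])/10
    print(a[i:i+4],'->',np.round(d,2), 'roll',round((-(a[i+3]-s['tool_rot'][2])+np.pi)%(2*np.pi)-np.pi,3))
E
python3 m.py 433 -146.6 130 -0.105 433 -146.6 22 -0.105
```

```text
t 1.55 pos [ 233.1 -606.8  231.3] rot [-1.5708 -0.     -1.2041] w 85.3 F [-0.4 -0.  -0.6] q [ 1.14  0.63  0.04  1.52 -0.03  1.   -0.02]
[433.0, -146.6, 130.0, -0.105] -> [-35.79  10.13  35.16] roll -1.099
[433.0, -146.6, 22.0, -0.105] -> [-35.79  20.93  35.16] roll -1.099
```

Request:
apply_moves([
  [-35.8,4,35.2,-1.1,8.5],
  [-35.8,4,35.2,-1.1,8.5],
  [-35.8,4,35.2,-1.1,8.5],
  [-35.8,4,35.2,-1.1,8.5],
  [-35.8,4,35.2,-1.1,8.5],
  [-35.8,4,35.2,-1.1,8.5],
  [-35.8,4,35.2,-1.1,8.5],
  [-35.8,4,35.2,-1.1,8.5],
  [-35.8,4,35.2,-1.1,8.5],
  [-35.8,4,35.2,-1.1,8.5],
  [-35.8,4,35.2,-1.1,8.5],
  [-35.8,4,35.2,-1.1,8.5],
  [-35.8,10.1,35.2,-1.1,8.5],
  [-35.8,10.1,35.2,-1.1,8.5],
  [-35.8,10.1,35.2,-1.1,8.5],
  [-35.8,10.1,35.2,-1.1,8.5],
])

```text
clock: 3.55
eef_pos: [434.7, -146.9, 132.3]
tool_rot: [-1.572, -0.004, -0.105]
force: [-0.9, -0.5, 1.5]
width: 85.2
```

```bash
python3 m.py 433 -146.6 22 -0.105; python3 - <<'E'
from h import *
for n in('top','scene'):
    p=ctrl.get_image(n); cv2.imwrite(f'pics/{n}1.png',p['image'][:,:,::-1])
E
```

```text
t 3.55 pos [ 434.7 -146.9  132.3] rot [-1.5717 -0.0039 -0.1045] w 85.2 F [-0.9 -0.5  1.5] q [ 0.43  0.53 -0.24  2.13  0.25  0.5  -0.1 ]
[433.0, -146.6, 22.0, -0.105] -> [-0.21 11.03  0.03] roll 0.0
```

View pics/top1.png

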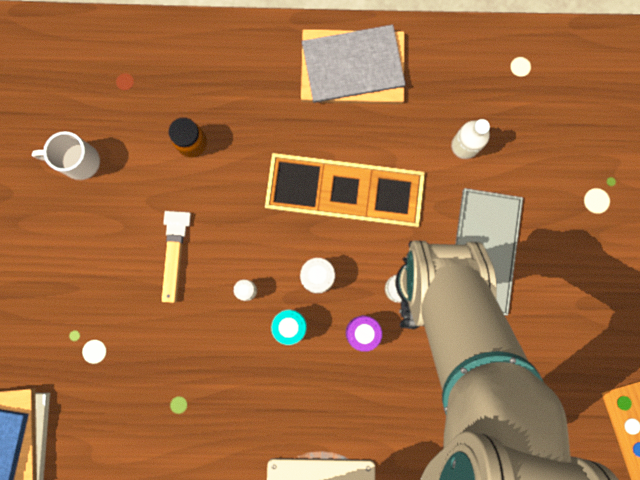

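View pics/scene1.png

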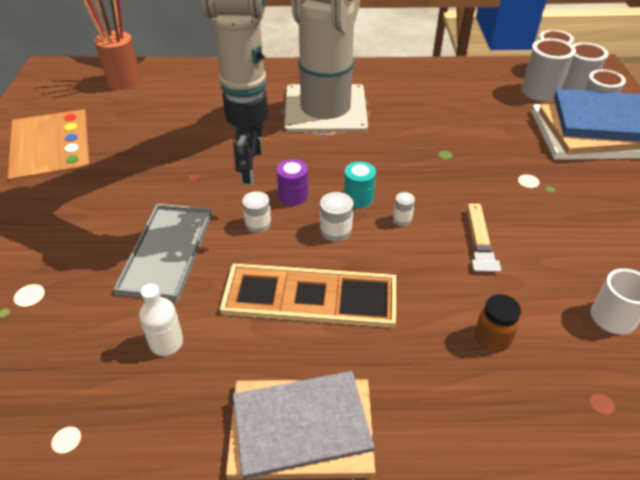

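The gripper stands over the medium tin (scene (250,165)) and nothing else has moved. I descend and grip.

Request:
apply_moves([
  [0,3,0,0,8.5],
  [0,6,0,0,8.5],
  [0,9,0,0,8.5],
  [0,10.8,0,0,8.5],
  [0,10.8,0,0,8.5],
  [0,10.8,0,0,8.5],
  [0,10.8,0,0,0],
  [0,10.8,0,0,0],
  [0,10.8,0,0,0],
  [0,10.8,0,0,0],
  [0,10.8,0,0,0],
  [0,10.8,0,0,0],
  [0,10.8,0,0,0],
  [0,10.8,0,0,0],
  [0,9.8,0,0,0],
  [0,8.3,0,0,0],
  [0,6.8,0,0,0],
  [0,5.8,0,0,0],
  [0,5.8,0,0,0],
  [0,5.8,0,0,0],
])

```text
clock: 6.15
eef_pos: [433.1, -146.4, 72.1]
tool_rot: [-1.571, 0.0, -0.104]
force: [0.2, -0.2, -2.1]
width: 50.6
```

```bash
python3 m.py 620.8 -137.6 75 -0.105 620.8 -137.6 27 -0.105; python3 - <<'E'
from h import *
for n in('scene',):
    p=ctrl.get_image(n); cv2.imwrite(f'pics/{n}2.png',cv2.resize(p['image'][100:280,180:420,::-1],None,fx=3,fy=3))
E
```

```text
t 6.15 pos [ 433.1 -146.4   72.1] rot [-1.5708e+00  5.0000e-04 -1.0420e-01] w 50.6 F [ 0.2 -0.2 -2.1] q [ 0.43  0.65 -0.25  2.17  0.43  0.37 -0.27]
[620.8, -137.6, 75.0, -0.105] -> [18.58 -0.3   2.83] roll 0.001
[620.8, -137.6, 27.0, -0.105] -> [18.58  4.5   2.83] roll 0.001
```

View pics/scene2.png

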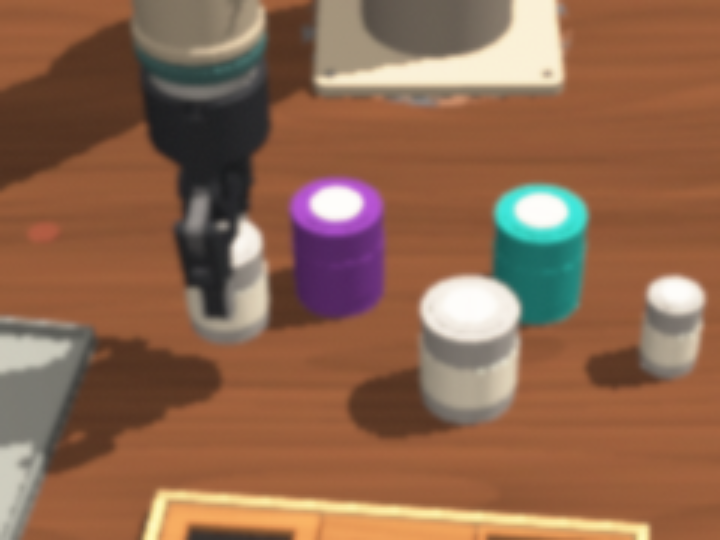

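```bash
cat > ov.py <<'E'
import sys
from h import *
# name out x y zbottom dia h  x0 y0 w h scale
cam,out=sys.argv[1:3]; x,y,zb,d,h,x0,y0,w,hh,s=map(float,sys.argv[3:])
p=ctrl.get_image(cam); im=p['image'][int(y0):int(y0+hh),int(x0):int(x0+w),::-1]
im=cv2.resize(im,None,fx=s,fy=s,interpolation=cv2.INTER_CUBIC)
a=np.linspace(0,2*np.pi,60)
for z in(zb,zb+h):
    u=w2pix(p,np.c_[x+d/2*np.cos(a),y+d/2*np.sin(a),0*a+z]); u=(u-[x0,y0]+.5)*s-.5
    cv2.polylines(im,[np.round(u).astype(np.int32)],True,(0,255,0) if z==zb else (255,0,0),1)
cv2.imwrite(out,im)
E
python3 ov.py scene pics/o1.png 433.1 -146.4 50 52 66 220 160 80 60 8
```

```text
(no output)
```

View pics/o1.png

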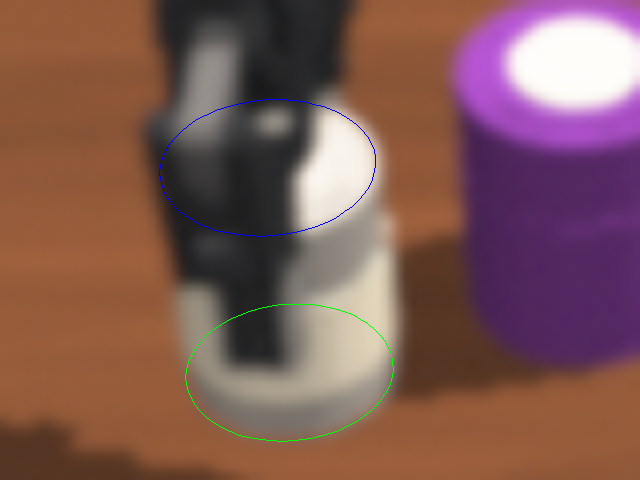

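The overlay agrees with the image to about 1.5 mm, and the tin hangs upright. I carry it to the medium pocket.

Request:
apply_moves([
  [2,0,0.3,0,0],
  [6,0,0.9,0,0],
  [10,0,1.5,0,0],
  [14,0,2.1,0,0],
  [17,0,2.6,0,0],
  [18.6,0,2.8,0,0],
  [18.6,0,2.8,0,0],
  [18.6,0,2.8,0,0],
  [18.6,0,2.8,0,0],
  [18.6,1.5,2.8,0,0],
  [18.6,3,2.8,0,0],
  [18.6,4,2.8,0,0],
  [18.6,4.3,2.8,0,0],
  [18.6,4.5,2.8,0,0],
  [18.6,4.5,2.8,0,0],
  [18.6,4.5,2.8,0,0],
])

```text
clock: 8.25
eef_pos: [621.7, -137.9, 27.7]
tool_rot: [-1.571, -0.001, -0.104]
force: [-0.1, 0.1, -2.2]
width: 50.8
```

```bash
python3 m.py 620.8 -137.6 26 -0.105;python3 ov.py scene pics/o2.png 620.8 -137.6 4 52 66 210 230 100 70 8
```

```text
t 8.25 pos [ 621.7 -137.9   27.7] rot [-1.5709e+00 -1.0000e-03 -1.0410e-01] w 50.8 F [-0.1  0.1 -2.2] q [ 0.34  0.88 -0.28  1.69  0.38  0.62 -0.26]
[620.8, -137.6, 26.0, -0.105] -> [-0.09  0.16  0.02] roll 0.001
```

View pics/o2.png

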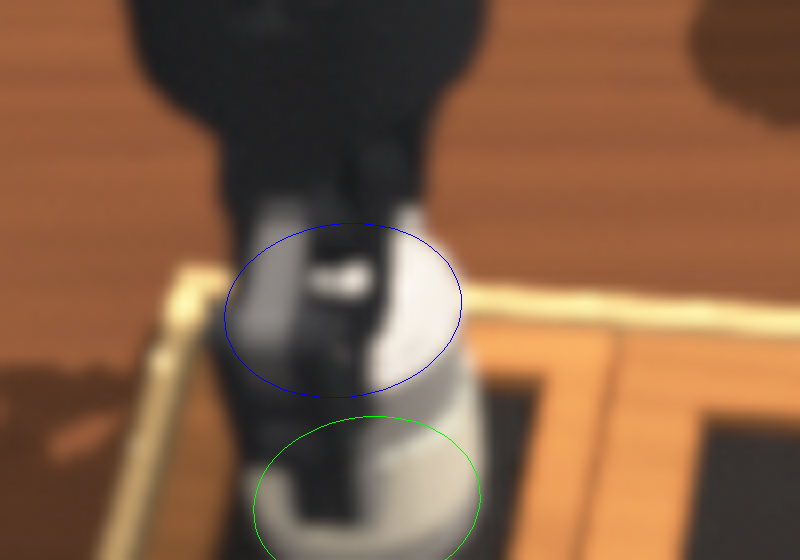

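It sits inside the pocket with about 1.5 mm left to the floor. I lower it, release and lift.

Request:
apply_moves([
  [0,0.1,0,0,0],
  [0,0.2,0,0,0],
  [0,0.2,0,0,0],
  [0,0.2,0,0,0],
])

```text
clock: 8.8
eef_pos: [621.6, -137.9, 27.4]
tool_rot: [-1.571, -0.001, -0.104]
force: [-3.8, 0.3, 12.0]
width: 51.0
```

```bash
python3 m.py 454.5 12 120 -0.105
```

```text
t 8.8 pos [ 621.6 -137.9   27.4] rot [-1.5715e+00 -1.0000e-03 -1.0410e-01] w 51.0 F [-3.8  0.3 12. ] q [ 0.34  0.88 -0.28  1.69  0.38  0.62 -0.26]
[454.5, 12.0, 120.0, -0.105] -> [-18.17  -9.29  13.17] roll 0.001
```

Request:
apply_moves([
  [0,0,0,0,5.6],
  [0,0,0,0,7],
  [0,0,0,0,8.5],
  [0,0,0,0,8.5],
  [0,0,0,0,8.5],
  [0,-3,0,0,8.5],
  [0,-7,0,0,8.5],
  [0,-10,0,0,8.5],
  [-5,-10,3.5,0,8.5],
  [-10,-10,7,0,8.5],
  [-15,-10,11,0,8.5],
  [-18.2,-10,13.2,0,8.5],
  [-18.2,-10,13.2,0,8.5],
  [-18.2,-10,13.2,0,8.5],
  [-18.2,-10,13.2,0,8.5],
])

```text
clock: 10.68
eef_pos: [455.1, 11.5, 125.3]
tool_rot: [-1.571, -0.001, -0.106]
force: [-0.6, -0.1, -0.7]
width: 85.0
```

```bash
python3 m.py 454.5 12 22 -0.105; python3 ov.py top pics/o3.png 620.8 -137.6 4 52 66 260 140 180 150 4;python3 ov.py scene pics/o4.png 454.5 12 0 64 76 200 160 240 180 3
```

```text
t 10.68 pos [455.1  11.5 125.3] rot [-1.5708e+00 -1.1000e-03 -1.0590e-01] w 85.0 F [-0.6 -0.1 -0.7] q [ 0.13  0.55 -0.3   2.14  0.33  0.5  -0.54]
[454.5, 12.0, 22.0, -0.105] -> [-0.07 10.33  0.04] roll -0.001
```

View pics/o3.png

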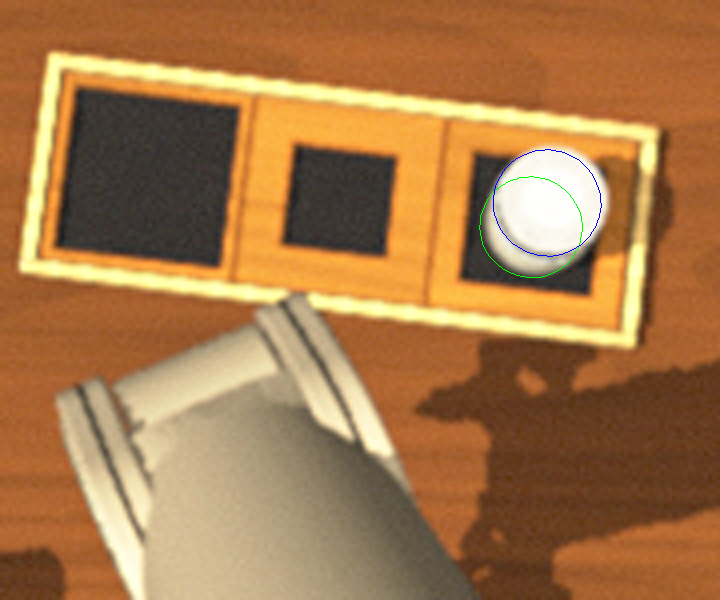

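View pics/o4.png

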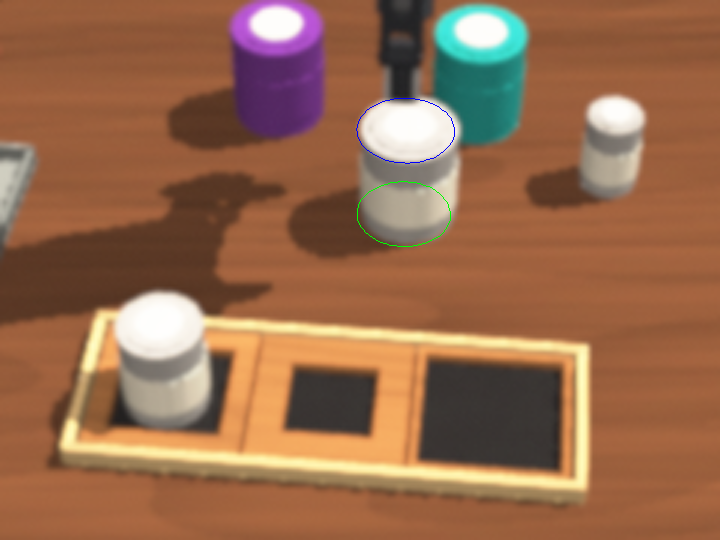

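The medium tin stands upright in the middle of its pocket. Next I pick the large one.

Request:
apply_moves([
  [0,3,0.1,0,8.5],
  [0,6,0.1,0,8.5],
  [0,8,0.1,0,8.5],
  [0,9.5,0.1,0,8.5],
  [0,10.3,0.1,0,8.5],
  [0,10.3,0.1,0,8.5],
  [0,10.3,0.1,0,8.5],
  [0,10.3,0.1,0,0],
  [0,10.3,0.1,0,0],
  [0,10.3,0.1,0,0],
  [0,10.3,0.1,0,0],
  [0,10.3,0.1,0,0],
  [0,10.3,0.1,0,0],
  [0,10.3,0.1,0,0],
  [0,9.3,0.1,0,0],
  [0,7.8,0.1,0,0],
  [0,6.3,0.1,0,0],
  [0,5.3,0.1,0,0],
  [0,5.3,0.1,0,0],
  [0,5.3,0.1,0,0],
])

```text
clock: 13.28
eef_pos: [453.8, 13.3, 72.1]
tool_rot: [-1.571, 0.001, -0.104]
force: [-0.4, -0.4, -4.2]
width: 62.6
```

```bash
python3 m.py 640.8 57.6 72 -0.105 640.8 57.6 26 -0.105;python3 ov.py scene pics/o5.png 454.5 13 50 64 76 290 150 100 75 8
```

```text
t 13.28 pos [453.8  13.3  72.1] rot [-1.5709e+00  5.0000e-04 -1.0410e-01] w 62.6 F [-0.4 -0.4 -4.2] q [ 0.11  0.65 -0.29  2.18  0.49  0.37 -0.69]
[640.8, 57.6, 72.0, -0.105] -> [18.14 -0.    6.36] roll 0.001
[640.8, 57.6, 26.0, -0.105] -> [18.14  4.6   6.36] roll 0.001
```

View pics/o5.png

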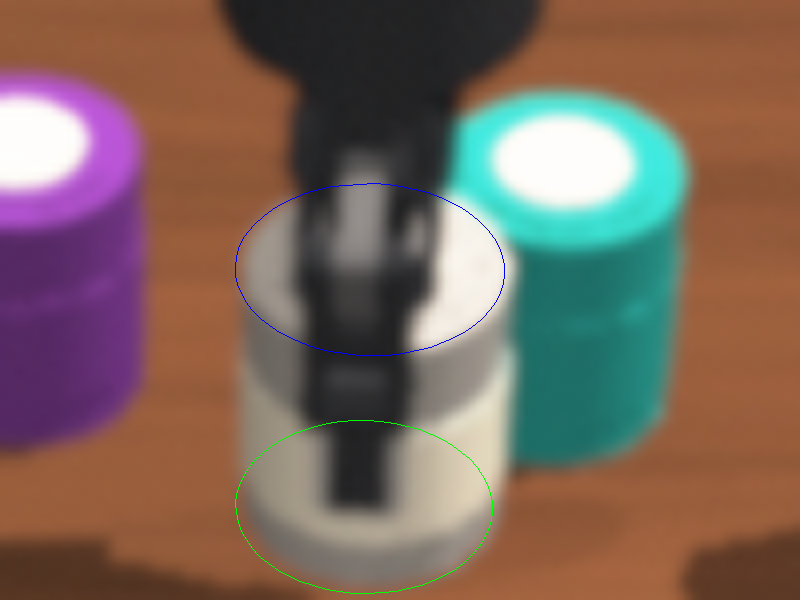

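Request:
apply_moves([
  [2,0,0.7,0,0],
  [6,0,2.1,0,0],
  [10,0,3.4,0,0],
  [14,0,4.8,0,0],
  [17,0,5.8,0,0],
  [18.1,0,6.2,0,0],
  [18.1,0,6.2,0,0],
  [18.1,0,6.2,0,0],
  [18.1,0,6.2,0,0],
  [18.1,1.5,6.2,0,0],
  [18.1,3,6.2,0,0],
  [18.1,3.9,6.2,0,0],
  [18.1,4.2,6.2,0,0],
  [18.1,4.4,6.2,0,0],
  [18.1,4.5,6.2,0,0],
  [18.1,4.6,6.2,0,0],
  [18.1,4.6,6.2,0,0],
])

```text
clock: 15.45
eef_pos: [640.8, 56.3, 27.1]
tool_rot: [-1.571, -0.001, -0.104]
force: [-2.1, -0.4, 2.8]
width: 62.7
```

```bash
python3 m.py 424.8 151.5 120 -0.105;python3 ov.py scene pics/o6.png 640.8 57.1 4 64 76 310 220 100 90 6
```

```text
t 15.45 pos [640.8  56.3  27.1] rot [-1.5707e+00 -9.0000e-04 -1.0410e-01] w 62.7 F [-2.1 -0.4  2.8] q [ 0.07  0.9  -0.34  1.67  0.44  0.65 -0.61]
[424.8, 151.5, 120.0, -0.105] -> [-22.47  -9.31   7.22] roll 0.001
```

View pics/o6.png

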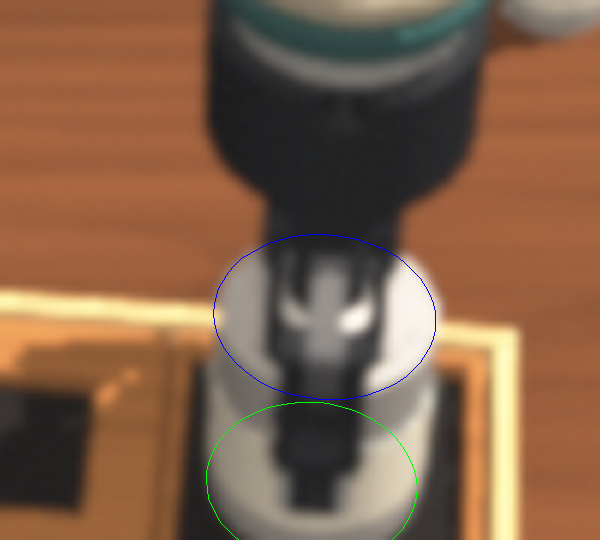

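The tin touches the floor: the force went from -4 to +3 N. It is well inside the pocket. I release and go to the small tin.

Request:
apply_moves([
  [0,0.1,0,0,0],
  [0,0.1,0,0,7],
  [0,0.1,0,0,8],
  [0,0.1,0,0,8.5],
  [0,0.1,0,0,8.5],
  [0,0.1,0,0,8.5],
  [0,-3,0,0,8.5],
  [0,-7,0,0,8.5],
  [0,-10,0,0,8.5],
  [-5,-10,1.6,0,8.5],
  [-10,-10,3.2,0,8.5],
  [-15,-10,4.8,0,8.5],
  [-20,-10,6.5,0,8.5],
  [-22.5,-10,7.2,0,8.5],
  [-22.5,-10,7.2,0,8.5],
  [-22.5,-10,7.2,0,8.5],
  [-22.5,-10,7.2,0,8.5],
])

```text
clock: 17.62
eef_pos: [425.5, 150.8, 126.3]
tool_rot: [-1.57, -0.001, -0.106]
force: [0.4, 0.5, 0.4]
width: 85.0
```

```bash
python3 m.py 424.8 151.5 20 -0.105; python3 ov.py top pics/o7.png 640.8 57.1 4 64 76 260 140 180 150 4;python3 ov.py scene pics/o8.png 424.8 151.5 0 38 60 320 160 130 100 6
```

```text
t 17.62 pos [425.5 150.8 126.3] rot [-1.5705e+00 -1.0000e-03 -1.0590e-01] w 85.0 F [0.4 0.5 0.4] q [-0.15  0.55 -0.36  2.15  0.39  0.5  -0.91]
[424.8, 151.5, 20.0, -0.105] -> [-0.09 10.63  0.06] roll -0.001
```

View pics/o7.png

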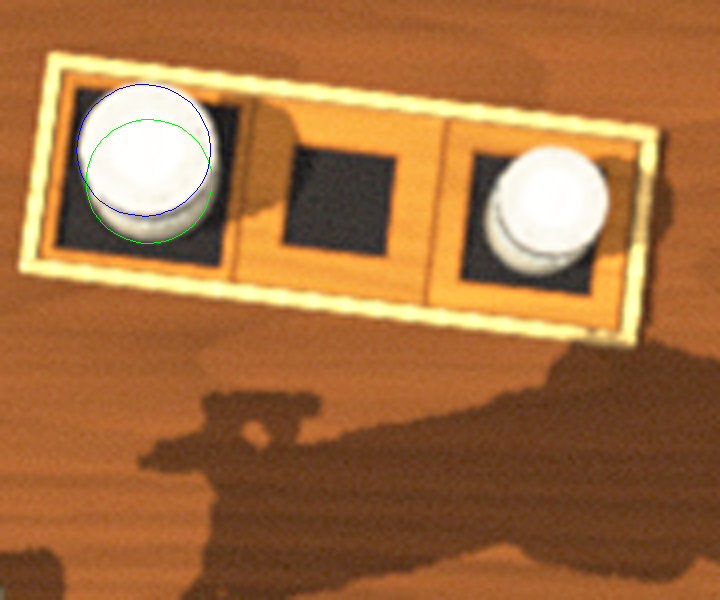

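View pics/o8.png

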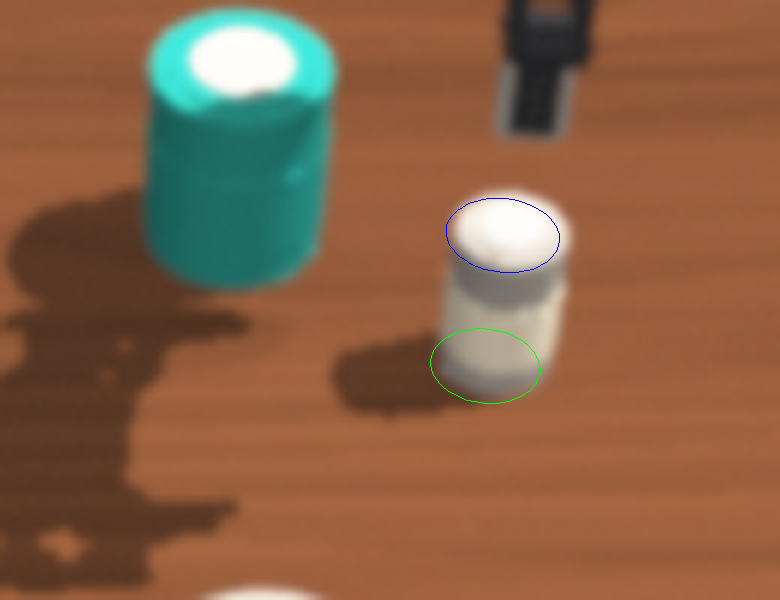

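Request:
apply_moves([
  [-0.1,3,0.2,0,8.5],
  [-0.2,6,0.2,0,8.5],
  [-0.2,8,0.2,0,8.5],
  [-0.2,9.7,0.2,0,8.5],
  [-0.2,10.4,0.2,0,8.5],
  [-0.2,10.4,0.2,0,8.5],
  [-0.2,10.4,0.2,0,8.5],
  [-0.2,10.4,0.2,0,0],
  [-0.2,10.4,0.2,0,0],
  [-0.2,10.4,0.2,0,0],
  [-0.2,10.4,0.2,0,0],
  [-0.2,10.4,0.2,0,0],
  [-0.2,10.4,0.2,0,0],
  [-0.2,10.4,0.2,0,0],
  [-0.2,10.4,0.2,0,0],
  [-0.2,9,0.2,0,0],
  [-0.2,7,0.2,0,0],
  [-0.2,5.4,0.2,0,0],
  [-0.2,5.4,0.2,0,0],
  [-0.2,5.4,0.2,0,0],
])

```text
clock: 20.23
eef_pos: [422.2, 153.1, 71.9]
tool_rot: [-1.571, 0.0, -0.104]
force: [0.6, -0.6, -1.2]
width: 36.6
```

```bash
python3 m.py 631 -40.3 72 -0.105 631 -40.3 26 -0.105;python3 ov.py scene pics/o9.png 423 153 50 38 60 360 150 90 75 8
```

```text
t 20.23 pos [422.2 153.1  71.9] rot [-1.5712e+00  4.0000e-04 -1.0420e-01] w 36.6 F [ 0.6 -0.6 -1.2] q [-0.18  0.65 -0.33  2.19  0.56  0.38 -1.08]
[631.0, -40.3, 72.0, -0.105] -> [ 2.278e+01 -1.000e-02 -1.707e+01] roll 0.001
[631.0, -40.3, 26.0, -0.105] -> [ 22.78   4.59 -17.07] roll 0.001
```

View pics/o9.png

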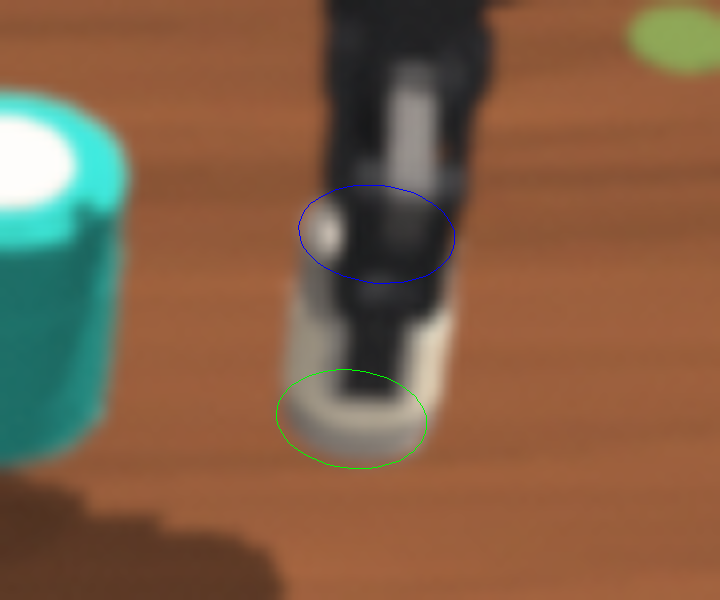

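Request:
apply_moves([
  [1,0,-2,0,0],
  [3,0,-6,0,0],
  [5,0,-10,0,0],
  [7.5,0,-14,0,0],
  [11,0,-16.5,0,0],
  [15,0,-17.2,0,0],
  [19,0,-17.2,0,0],
  [22,0,-17.2,0,0],
  [22.8,0,-17.2,0,0],
  [22.8,0,-17.2,0,0],
  [22.8,0,-17.2,0,0],
  [22.8,1.5,-17.2,0,0],
  [22.8,3,-17.2,0,0],
  [22.8,3.9,-17.2,0,0],
  [22.8,4.3,-17.2,0,0],
  [22.8,4.5,-17.2,0,0],
  [22.8,4.6,-17.2,0,0],
  [22.8,4.6,-17.2,0,0],
])

```text
clock: 22.52
eef_pos: [631.5, -41.2, 26.9]
tool_rot: [-1.571, -0.0, -0.104]
force: [-0.8, 1.4, 3.4]
width: 36.7
```

```bash
python3 m.py 490 299.3 130 -1.606 490 299.3 130 1.535;python3 ov.py scene pics/o10.png 631 -40.3 4 38 60 260 220 100 90 6
```

```text
t 22.52 pos [631.5 -41.2  26.9] rot [-1.5708e+00 -5.0000e-04 -1.0400e-01] w 36.7 F [-0.8  1.4  3.4] q [ 0.28  0.91 -0.45  1.7   0.58  0.67 -0.58]
[490.0, 299.3, 130.0, -1.606] -> [-17.6  -10.32  32.4 ] roll 1.502
[490.0, 299.3, 130.0, 1.535] -> [-17.6  -10.32  32.4 ] roll -1.639
```

View pics/o10.png

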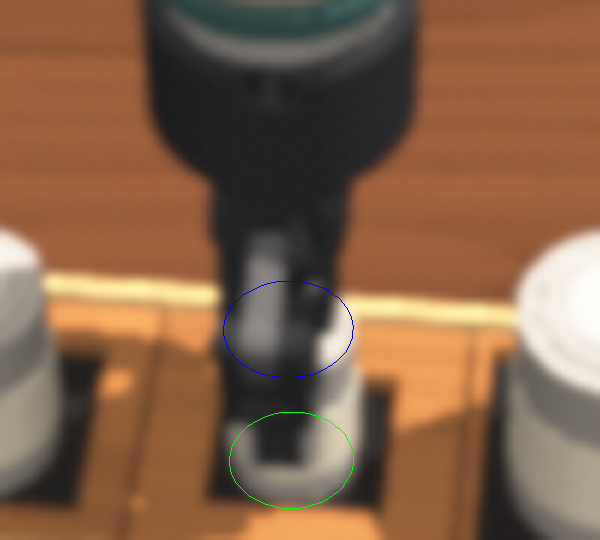

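The small tin is on its floor, at +3 N. I release and go above the knife.

Request:
apply_moves([
  [0,0.1,0,0,0],
  [0,0.1,0,0,4.2],
  [0,0.1,0,0,5.5],
  [0,0.1,0,0,7],
  [0,0.1,0,0,7],
  [0,-3,0,0,7],
  [0,-7,0,0,7],
  [0,-10.3,0,0,6],
  [-17.6,-10.3,32.4,-1.64,6],
  [-17.6,-10.3,32.4,-1.64,6],
  [-17.6,-10.3,32.4,-1.64,6],
  [-17.6,-10.3,32.4,-1.64,6],
  [-17.6,-10.3,32.4,-1.64,6],
  [-17.6,-10.3,32.4,-1.64,6],
  [-17.6,-10.3,32.4,-1.64,6],
  [-17.6,-10.3,32.4,-1.64,6],
  [-17.6,-10.3,32.4,-1.64,6],
  [-17.6,-10.3,32.4,-1.64,6],
  [-17.6,-10.3,32.4,-1.64,6],
  [-17.6,-10.3,32.4,-1.64,6],
])

```text
clock: 25.08
eef_pos: [490.0, 299.1, 129.4]
tool_rot: [-1.571, 0.0, 1.535]
force: [-0.9, -0.4, 0.8]
width: 60.0
```

```bash
python3 m.py 490 299.3 4 1.535; python3 ov.py top pics/o11.png 631 -40.3 4 38 60 120 140 310 180 2.5; python3 - <<'E'
from h import *
p=ctrl.get_image('scene'); im=p['image'][150:330,300:540,::-1]
im=cv2.resize(im,None,fx=3,fy=3)
# predicted knife outline
c=np.array([490,299.3]);a=-0.035;ex=np.array([np.cos(a),np.sin(a)]);ey=np.array([-ex[1],ex[0]])
for L,z in(([(-90,13),(30,13),(30,-13),(-90,-13)],22),([(90,25),(90,-25)],2)):
    X=np.array([np.r_[c+u*ex+v*ey,z] for u,v in L]); u=((w2pix(p,X)-[300,150]+.5)*3-.5).round().astype(np.int32); cv2.polylines(im,[u],True,(0,255,0),1)
cv2.imwrite('pics/o12.png',im)
E
```

```text
t 25.07 pos [490.  299.1 129.4] rot [-1.5712e+00  2.0000e-04  1.5347e+00] w 60.0 F [-0.9 -0.4  0.8] q [-0.05  0.82 -0.91  1.81  0.81  0.93  0.2 ]
[490.0, 299.3, 4.0, 1.535] -> [2.000e-02 1.254e+01 1.000e-02] roll -0.0
```

View pics/o11.png

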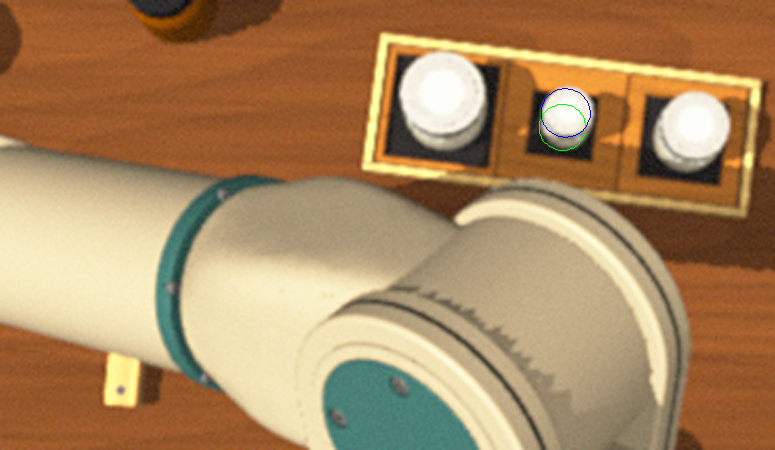

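View pics/o12.png

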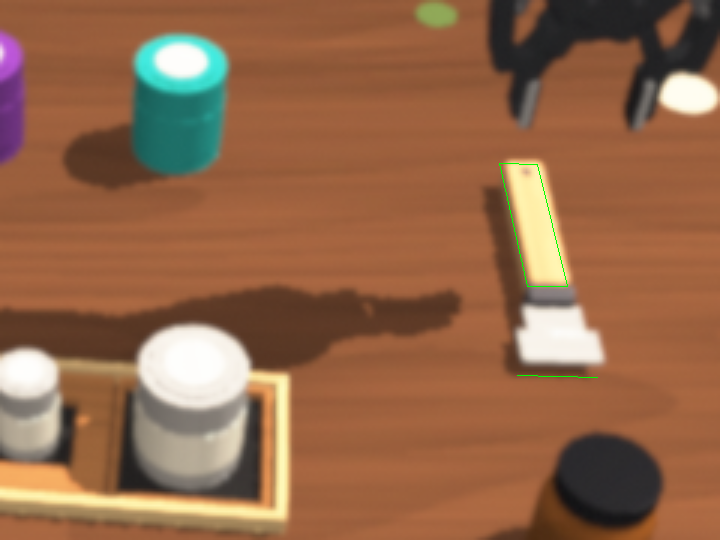

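The three tins are in their pockets. The projected knife outline fits to about 2 mm, and the open jaws straddle the handle. I descend and grip.

Request:
apply_moves([
  [0,3,0,0,6],
  [0.1,6,0,0,6],
  [0.1,9,0,0,6],
  [0.1,11.5,0,0,6],
  [0.1,12.4,0,0,6],
  [0.1,12.4,0,0,6],
  [0.1,12.4,0,0,6],
])

```text
clock: 26.05
eef_pos: [490.5, 300.8, 6.3]
tool_rot: [-1.572, -0.001, 1.536]
force: [0.8, 0.1, 0.4]
width: 60.2
```

```bash
python3 m.py; python3 - <<'E'
from h import *
p=ctrl.get_image('scene'); im=p['image'][150:330,380:540,::-1]
cv2.imwrite('pics/o13.png',cv2.resize(im,None,fx=4,fy=3.3))
E
```

```text
t 26.05 pos [490.5 300.8   6.3] rot [-1.5721e+00 -1.2000e-03  1.5359e+00] w 60.2 F [0.8 0.1 0.4] q [-0.14  0.98 -0.76  1.86  1.01  0.74  0.04]
```

View pics/o13.png

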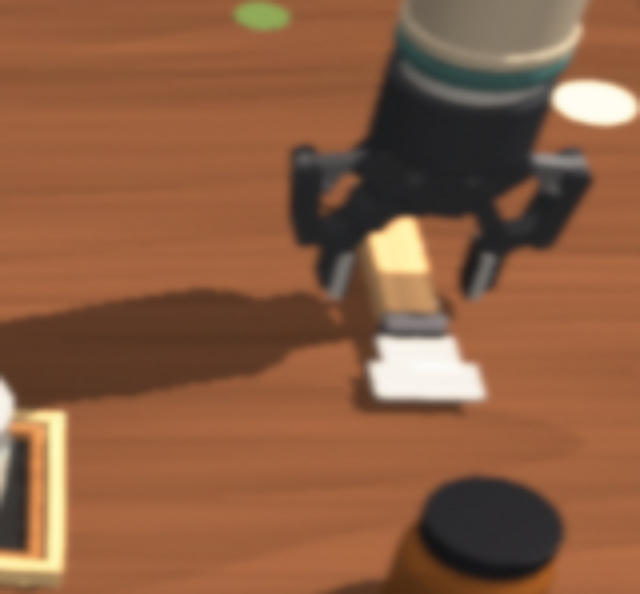

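Request:
apply_moves([
  [0,0.1,0,0,6],
  [0,0.1,0,0,0],
  [0,0.1,0,0,0],
  [0,0.1,0,0,0],
  [0,0.1,0,0,0],
  [0,0.1,0,0,0],
  [0,0.1,0,0,0],
  [0,0.1,0,0,0],
  [0,-1,0,0,0],
  [0,-3,0,0,0],
  [0,-6,0,0,0],
  [0,-9,0,0,0],
  [0,-12,0,0,0],
  [0,-15,0,0,0],
  [0,-15,0,0,0],
  [0,-15,0,0,0],
])

```text
clock: 28.1
eef_pos: [489.7, 299.5, 155.2]
tool_rot: [-1.571, 0.001, 1.536]
force: [0.0, -0.0, -0.8]
width: 24.4
```

```bash
python3 m.py 480 0 155 1.48 511.9 -322.5 155 1.426; python3 - <<'E'
from h import *
p=ctrl.get_image('scene'); im=p['image'][90:330,340:540,::-1]
cv2.imwrite('pics/o14.png',cv2.resize(im,None,fx=2.5,fy=2.5))
E
```

```text
t 28.1 pos [489.7 299.5 155.2] rot [-1.5707e+00  9.0000e-04  1.5359e+00] w 24.4 F [ 0.  -0.  -0.8] q [-0.04  0.79 -0.94  1.79  0.77  0.97  0.23]
[480.0, 0.0, 155.0, 1.48] -> [-29.97   0.05  -0.07] roll 0.056
[511.9, -322.5, 155.0, 1.426] -> [-62.09   0.08  -4.39] roll 0.11
```

View pics/o14.png

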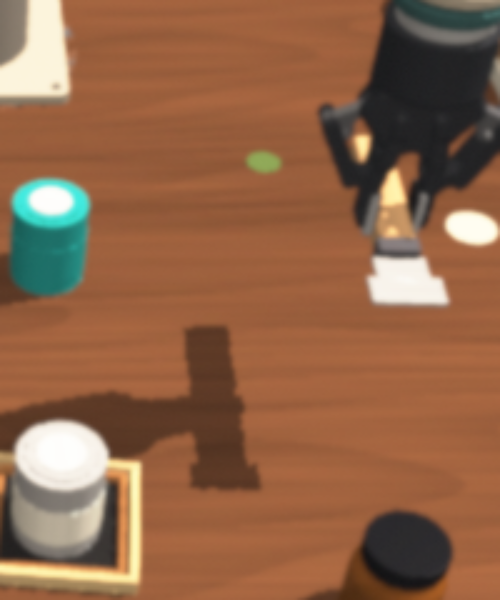

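The knife is held level. I carry it across at z≈155, above the tins.

Request:
apply_moves([
  [-3,0,-0.2,0.01,0],
  [-8,0,-0.5,0.02,0],
  [-13,0,-0.9,0.03,0],
  [-18,0,-1.3,0.04,0],
  [-23,0,-1.6,0.05,0],
  [-28,0,-2,0.06,0],
  [-33,0,-2.3,0.07,0],
  [-38,0,-2.7,0.08,0],
  [-43,0,-3,0.09,0],
  [-48,0,-3.4,0.1,0],
  [-53,0,-3.8,0.11,0],
  [-58,0,-4.2,0.11,0],
  [-61,0,-4.4,0.11,0],
  [-62.1,0,-4.4,0.11,0],
  [-62.1,0,-4.4,0.11,0],
  [-62.1,0,-4.4,0.11,0],
])

```text
clock: 30.15
eef_pos: [512.6, -319.7, 155.3]
tool_rot: [-1.571, -0.001, 1.429]
force: [0.2, 0.7, -0.7]
width: 25.0
```

```bash
python3 m.py 511.9 -322.5 12 1.426; python3 - <<'E'
from h import *
p=ctrl.get_image('scene'); im=p['image'][70:370,60:420,::-1]
cv2.imwrite('pics/o15.png',cv2.resize(im,None,fx=2,fy=2))
p=ctrl.get_image('top'); im=p['image'][::,240:,::-1]
cv2.imwrite('pics/o16.png',im)
E
```

```text
t 30.15 pos [ 512.6 -319.7  155.3] rot [-1.5706e+00 -1.2000e-03  1.4290e+00] w 25.0 F [ 0.2  0.7 -0.7] q [ 1.07  0.85 -0.98  1.71  0.8   1.04  1.23]
[511.9, -322.5, 12.0, 1.426] -> [-0.31 14.33  0.03] roll 0.003
```

View pics/o15.png

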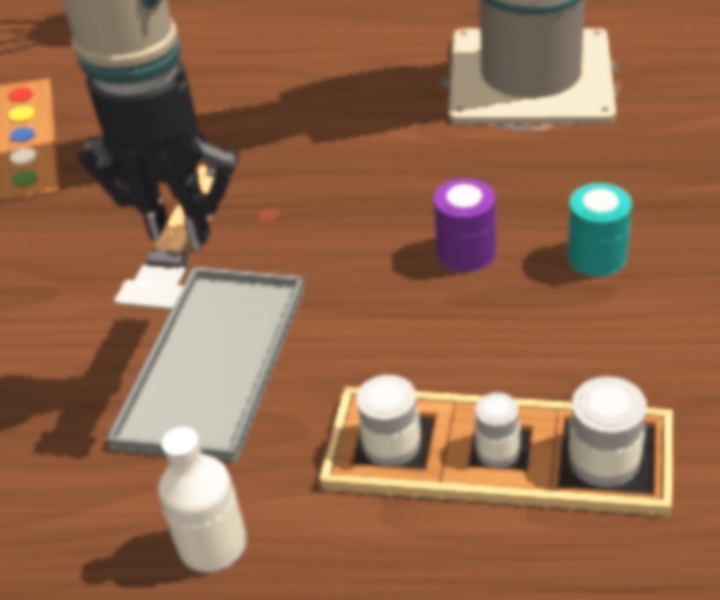

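View pics/o16.png

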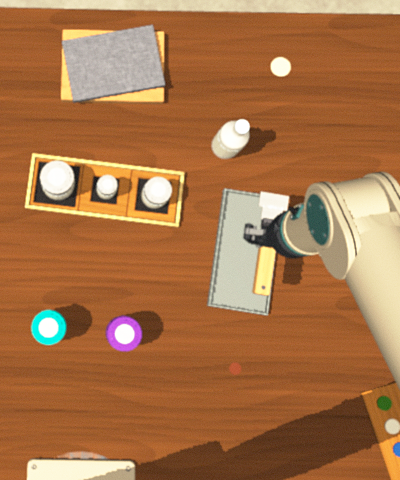

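Request:
apply_moves([
  [0,3,0,0,0],
  [0,6,0,0,0],
  [0,9,0,0,0],
  [0,11,0,0,0],
  [0,12.5,0,0,0],
  [0,12.5,0,0,0],
  [0,12.5,0,0,0],
])

```text
clock: 31.12
eef_pos: [513.1, -322.0, 31.2]
tool_rot: [-1.572, 0.0, 1.426]
force: [0.2, 0.5, -1.2]
width: 24.8
```

```bash
python3 m.py 511.9 -323 9 1.426; python3 - <<'E'
from h import *
for n,c,o in(('scene',(100,170,150,140),'o17'),('top',(420,170,120,150),'o18')):
    x,y,w,h=c
    p=ctrl.get_image(n); im=cv2.resize(p['image'][y:y+h,x:x+w,::-1],None,fx=4,fy=4)
    cen=np.array([511.9,-323.4]);a=-.144;ex=np.array([np.cos(a),np.sin(a)]);ey=np.array([-ex[1],ex[0]])
    X=np.array([np.r_[cen+u*ex+v*ey,4] for u,v in((-115,55),(115,55),(115,-55),(-115,-55))])
    cv2.polylines(im,[((w2pix(p,X)-[x,y]+.5)*4-.5).round().astype(np.int32)],True,(0,255,0),1)
    cv2.imwrite(f'pics/{o}.png',im)
E
```

```text
t 31.12 pos [ 513.1 -322.    31.2] rot [-1.5723e+00  2.0000e-04  1.4260e+00] w 24.8 F [ 0.2  0.5 -1.2] q [ 1.    1.   -0.85  1.77  0.98  0.86  1.1 ]
[511.9, -323.0, 9.0, 1.426] -> [-0.11  2.22  0.11] roll -0.0
```

View pics/o17.png

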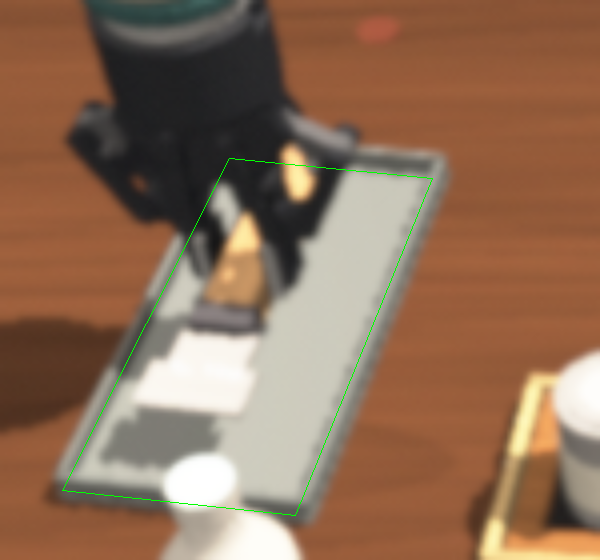

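View pics/o18.png

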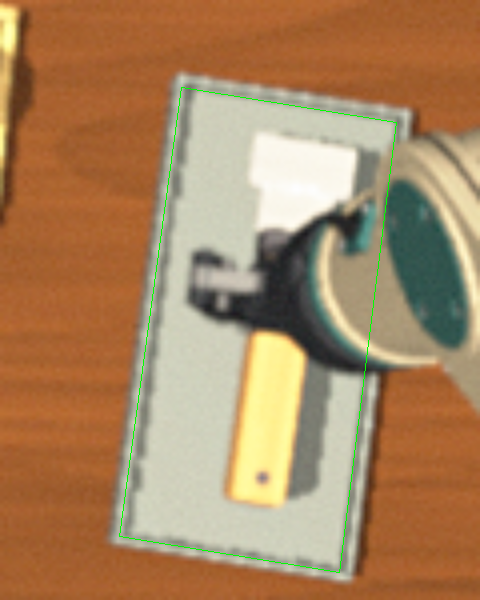

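Request:
apply_moves([
  [0.3,0.8,0,0,0],
  [0.3,1.4,0,0,0],
  [0.3,1.8,0,0,0],
  [0.3,2,0,0,0],
  [0.3,2.1,0,0,0],
  [0.3,2.1,0,0,0],
  [0.3,2.1,0,0,0],
])

```text
clock: 32.1
eef_pos: [512.8, -319.1, 9.5]
tool_rot: [-1.571, 0.0, 1.426]
force: [-1.1, -0.4, -1.7]
width: 24.6
```

Request:
apply_moves([
  [0,0.1,0,0,0],
  [0,0.1,0,0,0],
  [0,0.1,0,0,0],
])

```text
clock: 32.48
eef_pos: [512.9, -319.1, 8.8]
tool_rot: [-1.571, 0.0, 1.426]
force: [-0.8, 0.5, 4.9]
width: 24.8
```

The knife touches the tray floor, at +5 N. I release with a narrow opening and lift.

Request:
apply_moves([
  [0,0,0,0,3],
  [0,0,0,0,4],
  [0,0,0,0,4.6],
  [0,0,0,0,4.6],
  [0,0,0,0,4.6],
  [0,-1.5,0,0,4.6],
  [0,-4,0,0,4.6],
  [0,-8,0,0,4.6],
  [0,-13,0,0,4.6],
  [0,-18,0,0,4.6],
  [0,-22,0,0,4.6],
  [0,-22,15,0,4.6],
  [0,-22,15,0,4.6],
  [0,-22,15,0,4.6],
  [0,-22,15,0,4.6],
  [0,-22,15,0,4.6],
])

```text
clock: 34.48
eef_pos: [365.8, -297.6, 229.2]
tool_rot: [-1.573, 0.001, 1.426]
force: [0.4, -0.0, 0.5]
width: 46.0
```

```bash
python3 m.py; python3 - <<'E'
from h import *
for n in('scene','top'):
    p=ctrl.get_image(n); cv2.imwrite(f'pics/{n}9.png',p['image'][:,:,::-1])
    for q in ['tin_small_center','tin_medium_center','tin_large_center','knife_center','tray','jar','bottle']:
        print(n,q,[( [round(v) for v in d['location']],round(d['confidence'],2)) for d in ctrl.mark_of(p,q)])
E
```

```text
t 34.48 pos [ 365.8 -297.6  229.2] rot [-1.5733e+00  6.0000e-04  1.4261e+00] w 46.0 F [ 0.4 -0.   0.5] q [ 1.37  0.6  -1.14  1.98  0.66  0.99  1.33]
scene tin_small_center [([633, -42, 30], 0.57)]
scene tin_medium_center [([623, -141, 35], 0.75)]
scene tin_large_center [([348, -78, 36], 0.62), ([360, 67, 35], 0.6), ([643, 55, 42], 0.58)]
scene knife_center [([511, -316, 11], 0.66)]
scene tray [([508, -318, -2], 0.73), ([618, -141, 38], 0.49)]
scene jar [([725, 282, -2], 0.69)]
scene bottle [([730, -287, -1], 0.8)]
top tin_small_center [([632, -38, 31], 0.67), ([620, -133, 1], 0.26)]
top tin_medium_center [([620, -140, 35], 0.84)]
top tin_large_center [([346, -74, 36], 0.88), ([640, 55, 45], 0.73), ([354, 70, 38], 0.55)]
top knife_center [([639, 60, 1], 0.68), ([510, -321, 17], 0.67)]
top tray [([512, -320, -2], 0.82)]
top jar [([725, 276, 1], 0.86)]
top bottle [([730, -283, 2], 0.61), ([511, -320, 16], 0.6)]
```

View pics/scene9.png

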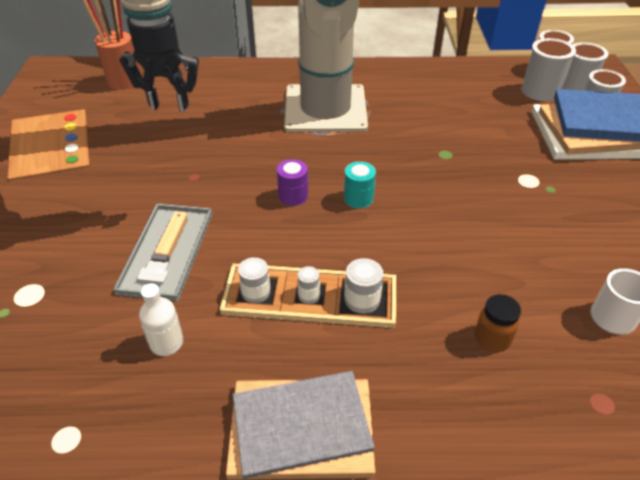

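View pics/top9.png

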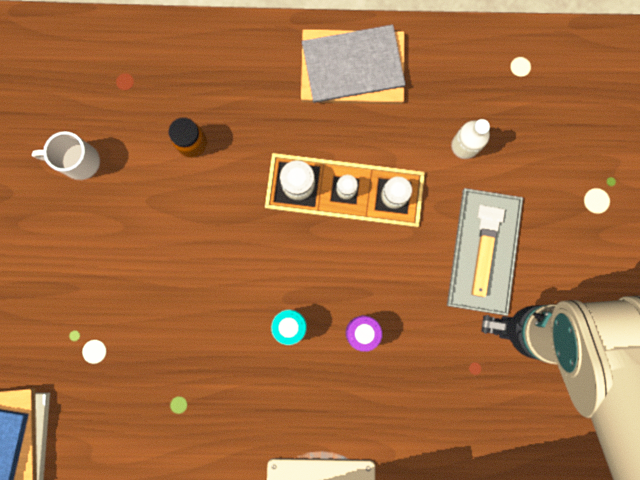

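Both pictures show the tins upright in their pockets, at scene (254,280), (308,285) and (363,287). The knife lies in the tray at (165,250), and the jar and bottle have not moved. I hand the job in.

```bash
python3 -c "
from cell import ctrl
print(ctrl.finish_job())"
```

```text
the job is handed in; nothing more can be done
None
```

The job is handed in, finished at about 34.6 s of the 118 s allowed. It gives no verdict, so success rests on my own checks.

**What I did:** I put the small, medium and plain grey large tins in their matching pockets. Each was lowered until the wrist force showed floor contact, then let go. I laid the filling knife lengthwise in the grey tray the same way. The purple and turquoise look-alikes were never touched.

**Last checks, from both cameras:**
- **Tins:** all three stand upright in their pockets, about 2–5 mm from the pocket centres. Limits are 12.5, 12.5 and 16.5 mm.
- **Knife:** it lies along the tray, wholly inside it, about 2–4 mm from the tray's centre. The limits are 28 mm along and 42 mm across. That it lies flat rests on the floor contact and the pictures, since I did not measure its tilt.
- **Jar and bottle:** both read within a few mm of where they started.
- **Gripper:** it is clear of everything.

**Disagreements:**
- The two cameras differed by 2–5 mm sideways, so I split the difference when placing.
- The top-view network put a false knife reading on the tote and a false bottle reading in the tray. The pictures ruled both out.

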